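# Balance a head-heavy kitchen paddle across a narrow utensil rest

### The arm

A 6-joint arm with a two-finger parallel gripper is mounted at the origin on a cart in front of the work surface, level with it; the furniture and walls round the work are solid. World frame = base frame: x ahead of the robot, y to its left, z up, the work surface at z = 0. Lengths are in m, angles in rad, forces in N, time in s.
With the tool pointing down it reaches from about 0.35 to 0.975 m from the base axis. Payload 4.9 kg.
Tool frame: the origin (TCP) lies at the very end of the fingers, on their centre line; the grasp point (between the pads) lies 19 mm behind it; z points along the fingers, y is the line along which they close (so a half turn about z gives the same grasp; the last joint's range is limited). The gripper opens to 85 mm and grips with 20 to 120 N. Pads are 22 mm wide; open, the fingers measure 114 mm over their backs; the gripper's body (76 mm by 85 mm) begins 54 mm behind the grasp point. The pads swing forward as they close: fully open they stand 13 mm farther back than shut.
Start: joints at [-1.341, 0.053, 1.613, -0, 1.476, -0.119], TCP at [0.214, -0.587, 0.203] pointing down, gripper open.
Joint ranges: [-3.01, 3.01], [-1.01, 2.22], [0.06, 2.58], [-1.02, 4.17], [0.09, 2.62], [-3.14, 3.14]. Speed limits (rad/s): [2.57, 2.57, 3.14, 3.14, 3.14, 3.14].

### API

Orientations are given as a rotation vector (axis times angle).
In Python, from station import get_obs, get_image, finish_job gives the robot as it stands. The module is installed in compiled form; this text tells all that it offers.
- The arm moves only by the tool carry_out, never from a script. Its argument "rows" is a list of rows, each a list of 7 numbers: the turn, a rotation vector about the tool's x, y, z as a fraction of full scale, then the shift along the tool's x, y, z as a fraction of full scale, then the closure, from -1 (fully open) to 1 (shut). A call has 1 to 5 rows; each row is the pose to reach, as a shift and turn from the pose commanded when the call began, along the tool's axes at that moment, turning the shorter way round; what a row does not reach only later rows make up. Full scale, the value 1, is 300 mm for a shift and pi rad for a turn. A row lasts 1/10 s, in which the tool goes at most 50 mm and 8.59 degrees, less where a joint would pass 70% of its speed; a pose out of reach is approached as far as the arm can. A call with a number of a shift or a turn outside -1 to 1 is refused whole. A call with a gripper value outside its range is refused whole. The fingers move at their own pace and stop on an object; "force" is the grip in N (left out, the last holds). Time passes only in rows, so rows that repeat a pose let the fingers close. It gives the time, the measured TCP pose, the force, the opening and the grip force at its end, in the units of the state.
- get_obs(): the state, without advancing time (a new reading comes with each control period).
- get_image(name): name is "scene" or "top" or "wrist"; returns a dict with "img" (420x560x3 uint8, blue, green, red), "mtx" (3x3 intrinsics, pixels), "D" ([k1, k2, p1, p2, k3] as OpenCV has them; the pictures are not rectified), "R" (3x3) and "t" (3): a world point X has camera coordinates R X + t. Camera axes: x right, y down, z forward; pixel columns grow to the right and rows downward; lengths in m; the calibration is good to about 2 mm. A picture is of the moment at which its call begins. There is no depth.
- finish_job(): hands the job in; it is judged then, once.
The state is a dict: "t": time; "q": joint angles; "dq": joint speeds; "effort": joint torques, N m; "tool_pos": TCP position; "tool_rot": TCP orientation; "contact_force": force on the tool from outside, world axes, zero at the start; "wrist_torque": the same for the moment, N m; "opening": finger opening in m; "grip_force": force on a finger pad.
Only numpy, scipy, OpenCV 4.12 (cv2) and the standard library are available. Lean on these libraries where they do the work, as an engineer would, in place of code of your own. Each camera call takes 0.05 s, during which the arm holds its last target. There are 200 camera calls.

### The job

Lay the long kitchen paddle across the narrow steel utensil rest, in the slot between its two lugs, so that it balances there on its own: level, still, and with both ends clear of the worktop. How heavy its steel head is cannot be seen, so the balance point has to be felt for. Leave the other things on the worktop where they stand.

Things in the scene. Friction and masses are not known exactly. Their poses are not given: they have to be found in the camera images.
- paddle: long kitchen paddle, 300 mm long, 14 mm thick all over, both faces flat, lying at the left with its head away from the robot. Origin at half its length, on the centre line, at its underside; x runs along it to the head, z up. Handle: wooden bar 20 mm wide, x = -150 to +75 mm. Head: steel plate 56 mm wide, x = +75 to +150 mm
- paddle_tip (a point): middle of the paddle's head end (x = +150 mm on the paddle, at half its thickness). The head's weight differs every time and cannot be seen: the whole paddle weighs 0.2 to 0.41 kg and its balance point lies between x = -5 and x = +58 mm on the handle
- paddle_butt (a point): near the free end of the handle (x = -142 mm on the paddle, at half its thickness)
- rest: steel utensil rest at the right, fixed where it stands. Base plate 60x76 mm, 8 mm thick, and across its middle, along y, an upright ridge 14 mm thick and 62 mm wide with a flat top 45 mm above the worktop. Origin at the centre of the underside; x is the direction of the slot, in which the paddle is to lie (its head away from or towards the robot)
- rest_top (a point): middle of the ridge's flat top, 45 mm above the worktop. On either side of it, 26.5 mm away along the rest's y, a round lug 10 mm across stands up to 65 mm above the worktop; the slot between the lugs is 43 mm wide: the 20 mm handle fits in, the head does not
- mug: white mug, 86 mm across, 98 mm high, standing upright front left near the wall; a bystander. Origin at the centre of its underside
- lemon: lemon, 78x55x56 mm, lying at the back in the middle; a bystander. Origin at the centre of its underside
- tin: short round food tin, 75 mm across, 58 mm high, standing in the middle between the paddle and the rest, towards the back; a bystander. Origin at the centre of its underside
- spice: small round spice jar with a dark cap, 41 mm across, 105 mm high, standing at the left by the wall; a bystander. Origin at the centre of its underside
- timer: round kitchen timer shaped like a tomato, 61 mm across, 70 mm high, standing in the middle between the paddle and the rest, near the front edge; a bystander. Origin at the centre of its underside
- honey: jar with a grey lid, 71 mm across, 110 mm high, standing at the back; a bystander. Origin at the centre of its underside
- salt: tall round card drum, 62 mm across, 122 mm high, standing at the back left; a bystander. Origin at the centre of its underside
Mind the look-alikes: they are no part of the job. Leave any green look-alike of the rest alone.

How it is judged:
At the end, for the whole second after the job is handed in: The paddle rests on the ridge of the rest, lying along the slot (within 20 degrees), let go and still (a last faint rocking is allowed), level: the middle of either end within 6 mm of the height it has when the paddle lies flat on the ridge (52 mm above the worktop) (height (world z) of paddle_tip between 0.046 and 0.058 m and height (world z) of paddle_butt between 0.046 and 0.058 m and contact force between paddle and rest above 0.8 N and x of paddle in the frame of rest between -0.075 and 0.075 m and angle between the x axis of paddle and the x axis of rest, either way round below 0.35 rad and linear speed of paddle below 0.03 m/s and angular speed of paddle below 0.5 rad/s); the robot touches nothing.
It fails at once if a bystander was pushed more than 30 mm or knocked over (distance of any of mug, lemon, tin, spice, timer, honey, salt from where it was at the start of the episode above 0.03 m or angle between any of mug, tin, spice, timer, honey, salt's own z axis and vertical above 0.5 rad).
It also fails if it takes over 58 s, if anything falls off the work surface, if the arm or the gripper's body presses on something with over 40 N, if the wrist force passes 120 N, or if a joint passes its speed limit or range.

## Working session

There is one attempt and no reset: what is moved stays moved. The work goes in short steps, Python scripts to look and compute and a tool call to move; the robot and the scene stay as the last step left them, time stands still between calls to the robot, and variables do not carry over. Pictures are saved under pics/ and viewed, at most 12 in all, crops included, and the job is handed in when it is done.

Besides the shell and the picture viewer there is one more tool, called after ">>>" by a JSON object that holds its "method" and its "body", one argument or row to a line. carry_out: Moves the arm, as the interface text tells. Shift numbers are shares of 300 mm and turn numbers shares of pi rad, none past 1 either way. Its arguments: {"type":"object","properties":{"rows":{"type":"array"},"force":{"type":"number"}},"required":["rows"]}

```bash
mkdir -p pics
cat > h.py <<'E'
import numpy as np, cv2
from station import get_obs, get_image
from scipy.spatial.transform import Rotation as Ro
def ray(c,px,z):
    p=cv2.undistortPoints(np.array([[px]],float),c['mtx'],np.array(c['D'],float))[0,0]
    R=np.array(c['R']);t=np.array(c['t']);o=-R.T@t;d=R.T@np.array([p[0],p[1],1.])
    return o+d*(z-o[2])/d[2]
def proj(c,X):
    return cv2.projectPoints(np.array([X],float),cv2.Rodrigues(np.array(c['R']))[0],np.array(c['t'],float),c['mtx'],np.array(c['D'],float))[0].ravel()
def delta(p,rv=None):
    "tool-frame fractions to go to world p (from measured pose)"
    o=get_obs();R=Ro.from_rotvec(o['tool_rot']);print('shift',np.round(R.inv().apply(np.array(p)-o['tool_pos'])/.3,4))
E
python3 - <<'E'
from h import *
o=get_obs();print(o)
ims=[]
for n in('top','scene'):
    c=get_image(n);cv2.imwrite(f'pics/{n}0.png',c['img']);print(n,-np.array(c['R']).T@c['t'])
E
```

```text
{'t': 0.0, 'q': array([-1.34100005e+00,  5.33655331e-02,  1.61430197e+00,  3.66625814e-05,
        1.47601798e+00, -1.18976727e-01]), 'dq': array([ 1.08202658e-03, -8.33891964e-04,  3.15545411e-04,  3.63869460e-04,
       -2.29384809e-05,  1.21413979e-03]), 'effort': array([-1.23984140e-03, -3.93684053e+01, -3.70180106e+01, -1.51441332e-04,
        7.11461005e-03,  1.26218328e-05]), 'tool_pos': array([ 0.21345722, -0.5866858 ,  0.20175296]), 'tool_rot': array([-3.09188569e+00, -5.44710482e-01,  1.24741157e-04]), 'contact_force': array([ 0.23876529, -0.48312421,  0.71861281]), 'wrist_torque': array([ 0.02760828, -0.02157452, -0.03752606]), 'grip_force': 0.0, 'opening': 0.08535953766887058}
top [0.46027207 0.08393219 0.89897883]
scene [-0.49775507 -0.18927502  0.536526  ]
```

View pics/top0.png

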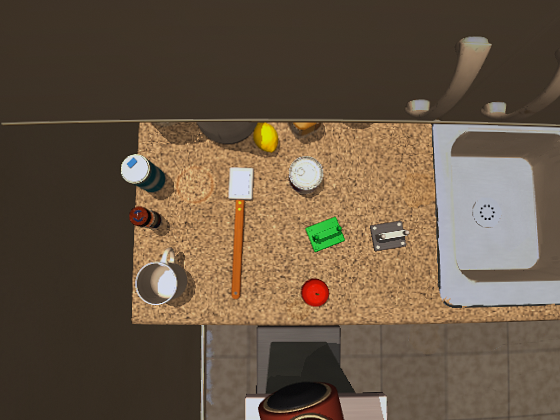

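View pics/scene0.png

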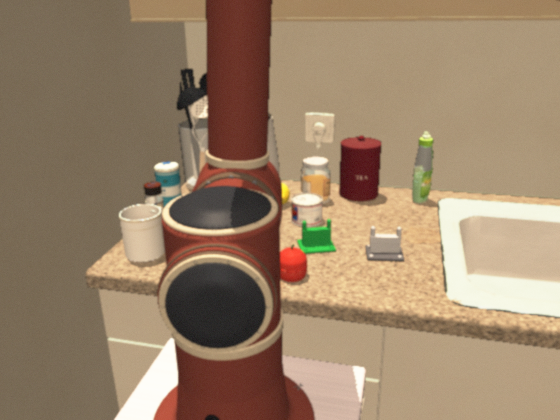

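The top view shows the paddle with its head at (241,184) and its butt at (236,298). The steel rest is at (389,235) with its ridge nearly horizontal in the image, and the green look-alike is at (325,234). The tin is at (306,174) and the timer at (315,292). The scene view agrees, with the grey rest at (385,243) and the green one at (317,238).

Rest candidates: green (325,234) and steel (389,235). I choose steel. The only paddle is at (238,235).

Run:
```python
from h import *
c=get_image('top');im=c['img'];hsv=cv2.cvtColor(im,cv2.COLOR_BGR2HSV)
cv2.imwrite('pics/crop1.png',np.hstack([cv2.resize(im[160:310,200:275],None,fx=4,fy=4,interpolation=cv2.INTER_CUBIC),cv2.resize(im[195:275,360:420],None,fx=7,fy=7,interpolation=cv2.INTER_CUBIC)[:600][:, :].copy() if False else cv2.resize(im[195:275,360:420],(450,600),interpolation=cv2.INTER_CUBIC)]))
# handle
roi=np.zeros(im.shape[:2],np.uint8);roi[160:305,222:262]=1
h=((hsv[...,1]>190)&(hsv[...,0]<14)&(hsv[...,2]>90)&(roi>0)).astype(np.uint8)
h=cv2.morphologyEx(h,cv2.MORPH_OPEN,np.ones((3,3)))
w=((hsv[...,1]<60)&(hsv[...,2]>150)&(roi>0)).astype(np.uint8)
w=cv2.morphologyEx(w,cv2.MORPH_OPEN,np.ones((3,3)))
for m,n in((h,'handle'),(w,'head')):
    k=max(cv2.findContours(m,0,2)[0],key=cv2.contourArea);r=cv2.minAreaRect(k);print(n,r)
    P=np.array([ray(c,p,.014)[:2] for p in cv2.boxPoints(r)]);print(P.round(4).tolist(),'centre',P.mean(0).round(4), 'sides',np.linalg.norm(P-np.roll(P,1,0),axis=1).round(4))
for n,p,z in(('tin',(306,170),.058),('timer',(315,292),.04),('green',(325,234),.0),('rest',(389,236),.008),('mug',(158,283),.09),('lemon',(266,137),.03)):print(n,ray(c,p,z).round(3))
```

```text
handle ((237.38485717773438, 250.49468994140625), (8.498645782470703, 81.42102813720703), 2.642545223236084)
[[0.3876, 0.189], [0.57, 0.1829], [0.5692, 0.1636], [0.3868, 0.1701]] centre [0.4784 0.1764] sides [0.0189 0.1825 0.0193 0.1825]
head ((240.5, 182.5), (31.0, 23.0), 90.0)
[[0.6688, 0.1982], [0.6688, 0.1453], [0.5968, 0.1446], [0.5967, 0.197]] centre [0.6328 0.1713] sides [0.0721 0.0529 0.0721 0.0524]
tin [0.652 0.024 0.058]
timer [0.388 0.005 0.04 ]
green [ 0.516 -0.023  0.   ]
rest [ 0.511 -0.169  0.008]
mug [0.409 0.331 0.09 ]
lemon [0.735 0.113 0.03 ]
```

View pics/crop1.png

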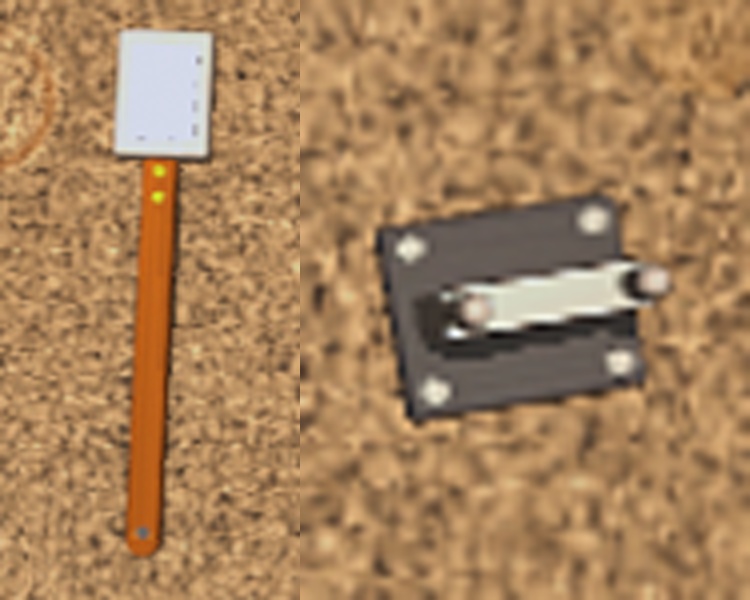

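The crop confirms both choices: the paddle with its white steel head, and the grey rest with lug tops at about (383.3,236.1) and (407.3,232.3).

Run:
```python
from h import *
c=get_image('top')
f=lambda x,y:(360+(x-300)/7.5-.5,195+y/7.5-.5)
L=[ray(c,f(*p),.065) for p in((475,308),(655,280))];print('lugs',np.round(L,4).tolist(),np.linalg.norm(L[0]-L[1]),'mid',(L[0]+L[1])/2)
d=L[0]-L[1];print('lug y angle',np.degrees(np.arctan2(-d[0],d[1])))
P=np.array([ray(c,f(*p),.008) for p in((380,228),(612,198),(642,382),(415,418))]);print('plate',P.round(4).tolist(),P.mean(0),np.linalg.norm(P-np.roll(P,1,0),axis=1))
for p in((143,553),(167,31)):print(ray(c,(200+p[0]/4-.5,160+p[1]/4-.5),.014))
o=get_obs();print(Ro.from_rotvec(o['tool_rot']).as_matrix().round(3))
```

```text
lugs [[0.5085, -0.1391, 0.065], [0.5165, -0.1917, 0.065]] 0.05317715107129279 mid [ 0.51246666 -0.16542043  0.065     ]
lug y angle 8.62431366944368
plate [[0.5362, -0.1256, 0.008], [0.5455, -0.1979, 0.008], [0.4891, -0.2055, 0.008], [0.4784, -0.1351, 0.008]] [ 0.51230756 -0.1660535   0.008     ] [0.05861952 0.07286271 0.05689801 0.07122972]
[0.37269927 0.18001071 0.014     ]
[0.66823171 0.17001819 0.014     ]
[[ 0.94   0.342 -0.   ]
 [ 0.342 -0.94   0.001]
 [ 0.    -0.001 -1.   ]]
```

>>> {"method": "carry_out", "body": {
  "rows": [
    [0,0,0,0.442,-0.516,0,-1],
    [0,0,0,0.442,-0.516,0,-1],
    [0,0,0,0.442,-0.516,0,-1],
    [0,0,0,0.442,-0.516,0,-1],
    [0,0,0,0.442,-0.516,0,-1]
  ],
  "force": 100
}}

```text
t: 0.7
tool_pos: [0.2866, -0.3924, 0.2025]
tool_rot: [-3.091, -0.552, -0.001]
contact_force: [-0.5, -0.5, -0.6]
opening: 0.0851
grip_force: 0.0
```

>>> {"method": "carry_out", "body": {
  "rows": [
    [0,0,0,0.442,-0.516,0,-1],
    [0,0,0,0.442,-0.516,0,-1],
    [0,0,0,0.442,-0.516,0,-1],
    [0,0,0,0.442,-0.516,0,-1],
    [0,0,0,0.442,-0.516,0,-1]
  ]
}}

```text
t: 1.2
tool_pos: [0.3583, -0.2022, 0.2031]
tool_rot: [-3.092, -0.555, -0.002]
contact_force: [-0.1, -1.0, -0.2]
opening: 0.0853
grip_force: 0.0
```

>>> {"method": "carry_out", "body": {
  "rows": [
    [0,0,0,0.442,-0.516,0,-1],
    [0,0,0,0.442,-0.516,0,-1],
    [0,0,0,0.442,-0.516,0,-1],
    [0,0,0,0.442,-0.516,0,-1],
    [0,0,0,0.442,-0.516,0,-1]
  ]
}}

```text
t: 1.7
tool_pos: [0.4299, -0.0115, 0.2031]
tool_rot: [-3.091, -0.555, -0.001]
contact_force: [0.4, -0.4, 0.4]
opening: 0.0853
grip_force: 0.0
```

>>> {"method": "carry_out", "body": {
  "rows": [
    [0,0,0.1217,0.442,-0.516,0,-1],
    [0,0,0.1217,0.442,-0.516,0,-1],
    [0,0,0.1217,0.442,-0.516,0,-1],
    [0,0,0.1217,0.442,-0.516,0,-1],
    [0,0,0.1217,0.442,-0.516,0,-1]
  ]
}}

```text
t: 2.2
tool_pos: [0.502, 0.1774, 0.2027]
tool_rot: [3.141, -0.051, -0.0]
contact_force: [-0.2, -1.0, -0.2]
opening: 0.0852
grip_force: 0.0
```

Run:
```python
from h import *
o=get_obs();print(o['t'],o['tool_pos'],o['q'].round(2));delta([.5005,.1757,.2]);print(Ro.from_rotvec(o['tool_rot']).as_matrix().round(3))
c=get_image('wrist');cv2.imwrite('pics/w1.png',c['img'])
a=np.array([0.5205,.175,.014]);
for x,y in((-.15,0),(0,0),(.075,.01),(.075,-.01),(-.1,.01),(-.1,-.01)):
  t=np.radians(-1.94);print(x,y,proj(c,a+[x*np.cos(t)-y*np.sin(t),x*np.sin(t)+y*np.cos(t),0]).round(1))
```

```text
2.2 [0.50196415 0.1774047  0.20265669] [ 0.2  -0.17  1.83 -0.    1.48  1.8 ]
shift [-0.0047  0.0058  0.0089]
[[ 0.999 -0.032 -0.   ]
 [-0.032 -0.999 -0.   ]
 [-0.     0.    -1.   ]]
-0.15 0 [285.3 287.4]
0 0 [285.8 153. ]
0.075 0.01 [275.1  72. ]
0.075 -0.01 [296.9  72. ]
-0.1 0.01 [276.1 246.4]
-0.1 -0.01 [294.9 246.4]
```

View pics/w1.png

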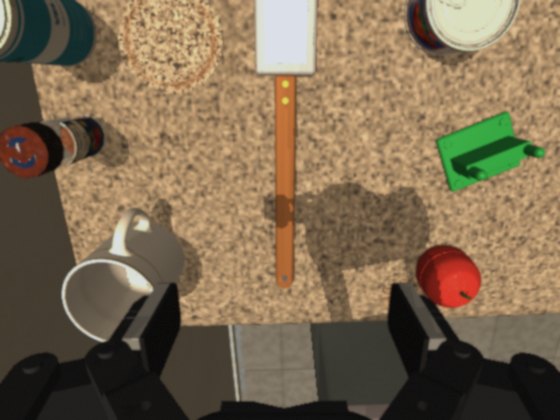

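The wrist view matches the projections to within about 3 px: butt at (285,287), neck at (286,74). I'll take a torque baseline, then descend.

```bash
cat >> h.py <<'E'
def feel(n=16):
    F=[];T=[]
    for i in range(n):
        get_image('wrist');o=get_obs();R=Ro.from_rotvec(o['tool_rot']);F.append(o['contact_force']);T.append(o['wrist_torque'])
    F=np.array(F);T=np.array(T);print('t',o['t'],'F',F.mean(0).round(3),'sd',F.std(0).round(3),'T',T.mean(0).round(4),'sd',T.std(0).round(4));print(o['tool_pos'].round(4),o['tool_rot'].round(3),o['opening'],o['grip_force'])
E
python3 -c "
from h import *
feel()"
```

```text
t 3.05 F [-0.005 -0.195 -0.223] sd [0.455 0.625 0.446] T [-0.0033  0.001   0.0017] sd [0.033  0.0287 0.0167]
[0.5004 0.1758 0.2031] [-3.141  0.053 -0.   ] 0.08539458535497327 0.0
```

>>> {"method": "carry_out", "body": {
  "rows": [
    [0,0,0,-0.005,0.006,0.15,-1],
    [0,0,0,-0.005,0.006,0.3,-1],
    [0,0,0,-0.005,0.006,0.42,-1],
    [0,0,0,-0.005,0.006,0.52,-1],
    [0,0,0,-0.005,0.006,0.58,-1]
  ]
}}

```text
t: 3.55
tool_pos: [0.4968, 0.1738, 0.0258]
tool_rot: [3.14, -0.052, -0.007]
contact_force: [-0.2, -0.1, 0.4]
opening: 0.0854
grip_force: 0.0
```

>>> {"method": "carry_out", "body": {
  "rows": [
    [0,0,0,0,0,0.04,-1],
    [0,0,0,0,0,0.07,-1],
    [0,0,0,0,0,0.077,-1],
    [0,0,0,0,0,0.077,0],
    [0,0,0,0,0,0.077,0.3]
  ]
}}

```text
t: 4.05
tool_pos: [0.4999, 0.1743, 0.0071]
tool_rot: [-3.141, 0.053, -0.003]
contact_force: [1.0, -0.4, 0.2]
opening: 0.0593
grip_force: 0.0
```

>>> {"method": "carry_out", "body": {
  "rows": [
    [0,0,0,0,0.005,0.006,0.5],
    [0,0,0,0,0.005,0.006,1],
    [0,0,0,0,0.005,0.006,1],
    [0,0,0,0,0.005,0.006,1],
    [0,0,0,0,0.005,0.006,1]
  ],
  "force": 100
}}

```text
t: 4.55
tool_pos: [0.4989, 0.1726, 0.0042]
tool_rot: [-3.141, 0.053, -0.0]
contact_force: [-0.1, 0.8, 0.1]
opening: -0.0004
grip_force: 0.0
```

>>> {"method": "carry_out", "body": {
  "rows": [
    [0,0,0,0,0,0,1],
    [0,0,0,0,0,0,1],
    [0,0,0,0,0,-0.03,1],
    [0,0,0,0,0,-0.08,1],
    [0,0,0,0,0,-0.15,1]
  ]
}}

```text
t: 5.05
tool_pos: [0.4983, 0.1725, 0.0498]
tool_rot: [3.141, -0.053, -0.002]
contact_force: [0.8, 0.2, 0.3]
opening: 0.0
grip_force: 0.0
```

>>> {"method": "carry_out", "body": {
  "rows": [
    [0,0,0,0,0,-0.1,1],
    [0,0,0,0,0,-0.2,1],
    [0,0,0,0,0,-0.3,1],
    [0,0,0,0,0,-0.35,1],
    [0,0,0,0,0,-0.35,1]
  ]
}}

```text
t: 5.55
tool_pos: [0.5009, 0.173, 0.1581]
tool_rot: [-3.14, 0.053, -0.011]
contact_force: [-0.5, 0.2, -0.0]
opening: -0.0005
grip_force: 0.0
```

```bash
python3 -c "
from h import *
get_image('top');get_image('top')
feel(36)
c=get_image('wrist');cv2.imwrite('pics/w2.png',c['img'])"
```

```text
t 7.45 F [-0.12  -0.012 -0.035] sd [0.518 0.508 0.493] T [ 0.0089 -0.0077  0.0091] sd [0.032  0.027  0.0269]
[0.4988 0.1726 0.1541] [ 3.141 -0.053 -0.   ] -0.00012712633828778212 0.0
```

View pics/w2.png

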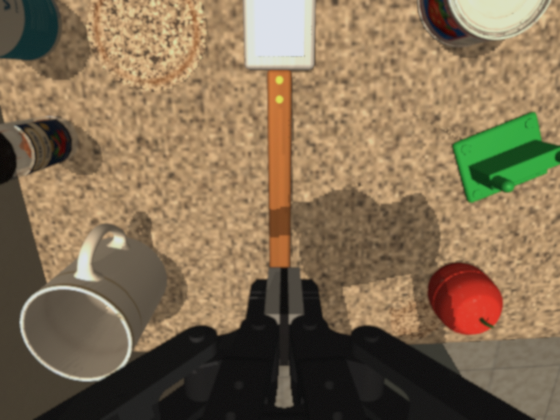

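The fingers shut on nothing. They sit over the handle at (285,268), and the handle looks unmoved. I'll check where the fingertips and the paddle really are.

Run:
```python
from h import *
o=get_obs();c=get_image('wrist');R=Ro.from_rotvec(o['tool_rot'])
print('TCP px',proj(c,o['tool_pos']),'grasp px',proj(c,o['tool_pos']+R.apply([0,0,-.019])))
C=-np.array(c['R']).T@c['t'];print('cam',C,'in tool',R.inv().apply(C-o['tool_pos']))
c=get_image('top');im=c['img'];cv2.imwrite('pics/t2.png',np.hstack([cv2.resize(im[150:320,120:340],None,fx=3.5,fy=3.5,interpolation=cv2.INTER_CUBIC)]))
```

```text
TCP px [284.42187698 255.05778419] grasp px [284.53257237 273.09009989]
cam [0.58187105 0.17032077 0.32510928] in tool [ 0.0830681  -0.00050054 -0.17099169]
```

View pics/t2.png

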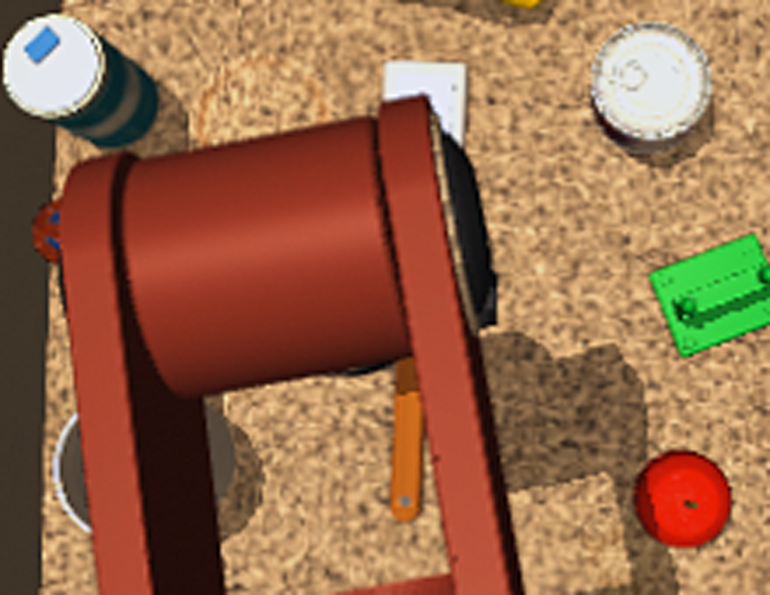

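The shut fingertips appear at row 268, but the TCP projects to row 255. The finger ends are therefore really about 13 mm behind the stated TCP, and they closed just above the handle. The paddle hasn't moved, so I'll go lower and watch the contact force.

>>> {"method": "carry_out", "body": {
  "rows": [
    [0,0,0,0,0.0,0.05,0],
    [0,0,0,0,0,0.15,0],
    [0,0,0,0,0,0.25,0],
    [0,0,0,0,0,0.35,0],
    [0,0,0,0,0,0.43,0]
  ]
}}

```text
t: 8.1
tool_pos: [0.4972, 0.1723, 0.022]
tool_rot: [3.141, -0.053, -0.004]
contact_force: [0.7, -1.0, 0.1]
opening: 0.0429
grip_force: 0.0
```

>>> {"method": "carry_out", "body": {
  "rows": [
    [0,0,0,0,0,0.04,0],
    [0,0,0,0,0,0.067,0],
    [0,0,0,0,0,0.08,0],
    [0,0,0,0,0,0.08,0],
    [0,0,0,0,0,0.08,0]
  ]
}}

```text
t: 8.6
tool_pos: [0.4999, 0.1728, 0.0023]
tool_rot: [-3.141, 0.053, -0.003]
contact_force: [0.5, -0.2, 0.1]
opening: 0.0426
grip_force: 0.0
```

>>> {"method": "carry_out", "body": {
  "rows": [
    [0,0,0,0,0,0.005,0],
    [0,0,0,0,0,0.01,0],
    [0,0,0,0,0,0.015,0],
    [0,0,0,0,0,0.015,0],
    [0,0,0,0,0,0.015,0]
  ]
}}

```text
t: 9.1
tool_pos: [0.4988, 0.1726, -0.0035]
tool_rot: [3.141, -0.053, -0.0]
contact_force: [-0.3, -0.1, -0.8]
opening: 0.0431
grip_force: 0.0
```

>>> {"method": "carry_out", "body": {
  "rows": [
    [0,0,0,0,0,0.007,0],
    [0,0,0,0,0,0.014,0],
    [0,0,0,0,0,0.019,0],
    [0,0,0,0,0,0.019,0],
    [0,0,0,0,0,0.019,0]
  ]
}}

```text
t: 9.6
tool_pos: [0.4987, 0.1726, -0.0092]
tool_rot: [3.141, -0.053, -0.0]
contact_force: [0.7, 0.6, 0.7]
opening: 0.0426
grip_force: 0.0
```

>>> {"method": "carry_out", "body": {
  "rows": [
    [0,0,0,0,0,0,0.5],
    [0,0,0,0,0,0,1],
    [0,0,0,0,0,0,1],
    [0,0,0,0,0,0,1],
    [0,0,0,0,0,0,1]
  ],
  "force": 100
}}

```text
t: 10.1
tool_pos: [0.4988, 0.1726, -0.0091]
tool_rot: [-3.141, 0.053, -0.0]
contact_force: [0.3, 0.1, 0.4]
opening: 0.0004
grip_force: 0.0
```

```bash
python3 -c "
from h import *
c=get_image('wrist');cv2.imwrite('pics/w3.png',c['img']);o=get_obs();print(o['tool_pos'],o['opening'],proj(c,o['tool_pos']),o['q'])
R=Ro.from_rotvec(o['tool_rot'])
for d in (.01,.015,.019,.025):print(d,proj(c,o['tool_pos']+R.apply([0,0,-d])))
# pixel->depth of tip row
"
```

```text
[ 0.49884719  0.17259044 -0.00906851] 0.00018928495052890874 [284.46364173 255.05112119] [1.92051740e-01 5.78735073e-02 1.98976636e+00 2.53303332e-06
 1.09390482e+00 1.79640379e+00]
0.01 [284.52108132 264.09428829]
0.015 [284.55209814 268.97937911]
0.019 [284.5781267  273.07984258]
0.025 [284.61936296 279.57798766]
```

View pics/w3.png

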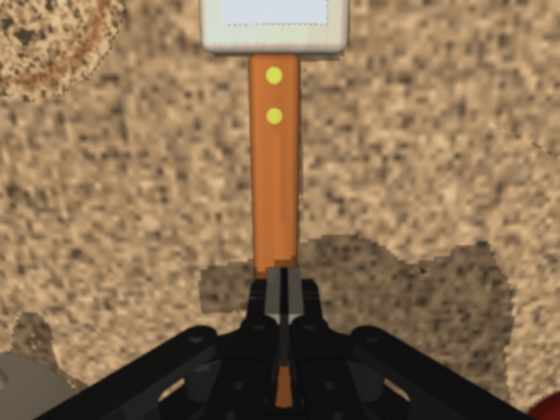

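The handle is at about columns 254–297 near row 262 and 250–299 near row 60, and the fingers are still above it. I'll compute the true height from the known 20 mm width.

```bash
python3 -c "
from h import *
c=get_image('wrist');print(c['mtx'].tolist() if hasattr(c['mtx'],'tolist') else c['mtx'],c['D'])
print('cam',-np.array(c['R']).T@c['t'],np.array(c['R'])[2])
hsv=cv2.cvtColor(c['img'],cv2.COLOR_BGR2HSV);m=(hsv[...,1]>170)&(hsv[...,0]<14)&(hsv[...,2]>90)
for v in(65,140,200,250):
  u=np.where(m[v,200:350])[0]+200
  a,b=u.min()-.5,u.max()+.5
  print(v,a,b,[(z,round(np.linalg.norm(ray(c,(a,v),z)-ray(c,(b,v),z))*1e3,2)) for z in (.014,0,-.014,-.03)], ray(c,((a+b)/2,v),.014).round(4))
# head: width
w=(hsv[...,1]<70)&(hsv[...,2]>130)
u=np.where(w[20,170:380])[0]+170;print('head',u.min(),u.max(),[(z,np.linalg.norm(ray(c,(u.min()-.5,20),z)-ray(c,(u.max()+.5,20),z))) for z in(.014,0,-.014)])
"
```

```text
[[369.31198852374285, 0.0, 283.7103393344473], [0.0, 369.31198852374285, 210.08264404992607], [0.0, 0.0, 1.0]] [-0.05028505  0.          0.          0.          0.        ]
cam [0.58187691 0.17032366 0.16193733] [-0.32474357  0.01012579 -0.9457479 ]
65 249.5 298.5 [(0.014, np.float64(18.42)), (0, np.float64(20.16)), (-0.014, np.float64(21.91)), (-0.03, np.float64(23.9))] [0.5888 0.1736 0.014 ]
140 251.5 297.5 [(0.014, np.float64(18.33)), (0, np.float64(20.06)), (-0.014, np.float64(21.8)), (-0.03, np.float64(23.78))] [0.5607 0.1746 0.014 ]
200 252.5 296.5 [(0.014, np.float64(18.47)), (0, np.float64(20.22)), (-0.014, np.float64(21.96)), (-0.03, np.float64(23.96))] [0.5357 0.1756 0.014 ]
250 254.5 295.5 [(0.014, np.float64(18.05)), (0, np.float64(19.76)), (-0.014, np.float64(21.47)), (-0.03, np.float64(23.42))] [0.5126 0.1764 0.014 ]
head 200 347 [(0.014, np.float64(0.05399756694504147)), (0, np.float64(0.05910760863604251)), (-0.014, np.float64(0.06421765032704353))]
```

>>> {"method": "carry_out", "body": {
  "rows": [
    [0,0,0,0,0,0,0],
    [0,0,0,0,0,0,0],
    [0,0,0,0,0,0,0],
    [0,0,0,0,0,0.01,0],
    [0,0,0,0,0,0.018,0]
  ]
}}

```text
t: 10.7
tool_pos: [0.4988, 0.1726, -0.0147]
tool_rot: [-3.141, 0.053, 0.0]
contact_force: [-0.1, 0.6, -0.1]
opening: 0.0426
grip_force: 0.0
```

>>> {"method": "carry_out", "body": {
  "rows": [
    [0,0,0,0,0,0.004,0],
    [0,0,0,0,0,0.008,0],
    [0,0,0,0,0,0.01,0],
    [0,0,0,0,0,0.01,0],
    [0,0,0,0,0,0.01,0]
  ]
}}

```text
t: 11.2
tool_pos: [0.4989, 0.1726, -0.0174]
tool_rot: [-3.141, 0.053, -0.0]
contact_force: [-0.8, -0.5, -0.1]
opening: 0.0429
grip_force: 0.0
```

>>> {"method": "carry_out", "body": {
  "rows": [
    [0,0,0,0,0,0.004,0],
    [0,0,0,0,0,0.008,0],
    [0,0,0,0,0,0.01,0],
    [0,0,0,0,0,0.01,0],
    [0,0,0,0,0,0.01,0]
  ]
}}

```text
t: 11.7
tool_pos: [0.4988, 0.1726, -0.0205]
tool_rot: [3.141, -0.053, -0.0]
contact_force: [-0.9, 0.6, 0.1]
opening: 0.0427
grip_force: 0.0
```

>>> {"method": "carry_out", "body": {
  "rows": [
    [0,0,0,0,0,0,0.5],
    [0,0,0,0,0,0,1],
    [0,0,0,0,0,0,1],
    [0,0,0,0,0,0,1],
    [0,0,0,0,0,0,1]
  ],
  "force": 100
}}

```text
t: 12.2
tool_pos: [0.4992, 0.1729, -0.0197]
tool_rot: [-3.141, 0.052, -0.001]
contact_force: [-1.3, 1.0, 6.2]
opening: 0.0165
grip_force: 98.1
```

>>> {"method": "carry_out", "body": {
  "rows": [
    [0,0,0,0,0,0,1],
    [0,0,0,0,0,-0.005,1],
    [0,0,0,0,0,-0.01,1],
    [0,0,0,0,0,-0.015,1],
    [0,0,0,0,0,-0.015,1]
  ]
}}

```text
t: 12.7
tool_pos: [0.4983, 0.1724, -0.0164]
tool_rot: [3.141, -0.053, -0.002]
contact_force: [0.3, 0.0, -2.7]
opening: 0.0161
grip_force: 98.0
```

```bash
python3 -c "
from h import *
feel(8)
c=get_image('wrist');cv2.imwrite('pics/w4.png',c['img'])"
```

```text
t 13.1 F [-0.225  0.097 -2.624] sd [0.528 0.413 0.648] T [ 0.0099  0.1518 -0.0045] sd [0.0203 0.0268 0.029 ]
[ 0.4988  0.1726 -0.0161] [ 3.141 -0.053 -0.   ] 0.01654053709369087 98.00139875529567
```

View pics/w4.png

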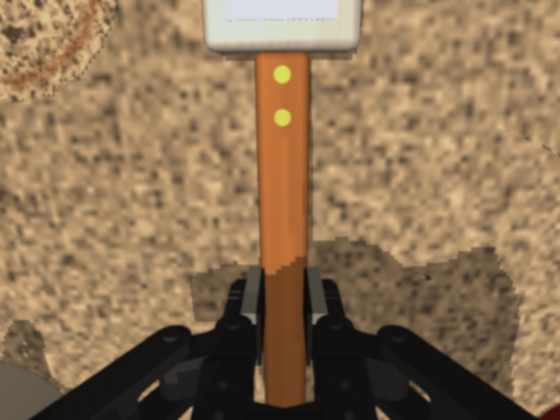

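The paddle is now held: handle centred at column 284 between the pads, neck at row 52. I'll lift it and weigh it.

>>> {"method": "carry_out", "body": {
  "rows": [
    [0,0,0,0,0,-0.05,1],
    [0,0,0,0,0,-0.15,1],
    [0,0,0,0,0,-0.28,1],
    [0,0,0,0,0,-0.38,1],
    [0,0,0,0,0,-0.4,1]
  ]
}}

```text
t: 13.65
tool_pos: [0.5025, 0.1733, 0.1102]
tool_rot: [-3.139, 0.053, -0.016]
contact_force: [0.9, -0.3, -2.0]
opening: 0.0159
grip_force: 98.4
```

```bash
python3 -c "
from h import *
get_image('top');get_image('top');get_image('top')
feel(40)
c=get_image('wrist');R=np.array(c['R']);hsv=cv2.cvtColor(c['img'],cv2.COLOR_BGR2HSV)
np.save('wl.npy',c['img'])
w=(hsv[...,1]<70)&(hsv[...,2]>120)
w[:, :190]=0;w[:,380:]=0;w[100:]=0
ys,xs=np.where(w);print('head rows',ys.min(),ys.max(), [ (v,np.where(w[v])[0].min(),np.where(w[v])[0].max()) for v in (5,20,40) if w[v].any()])
m=(hsv[...,1]>170)&(hsv[...,0]<14)&(hsv[...,2]>90)
for v in(65,140,200,250):
  u=np.where(m[v,200:350])[0]+200;print(v,u.min(),u.max())
u=np.where(m[:,284])[0];print('handle col rows',u.min(),u.max())
"
```

```text
t 15.8 F [-0.194 -0.02  -2.88 ] sd [0.528 0.454 0.453] T [ 0.0015  0.1453 -0.004 ] sd [0.0302 0.0288 0.0264]
[0.4988 0.1726 0.104 ] [-3.141  0.053  0.   ] 0.016126164953739877 98.29769387142733
head rows 0 49 [(5, np.int64(202), np.int64(360)), (20, np.int64(203), np.int64(360)), (40, np.int64(204), np.int64(358))]
65 256 308
140 258 307
200 260 306
250 261 305
handle col rows 53 406
```

```bash
python3 -c "
from h import *
c=get_image('wrist');o=get_obs();R=Ro.from_rotvec(o['tool_rot']);p=o['tool_pos']
def tp(px,d):  # tool coords at tool z=d
  q=cv2.undistortPoints(np.array([[px]],float),c['mtx'],np.array(c['D'],float))[0,0]
  A=np.array(c['R']);C=-A.T@c['t'];v=R.inv().apply(A.T@np.array([q[0],q[1],1]));C=R.inv().apply(C-p)
  return C+v*(d-C[2])/v[2]
for d in(-.02,-.014,-.008,-.002,.004):
  print(d,[round((tp((b+.5,v),d)-tp((a-.5,v),d))[1]*1e3,1) for v,a,b in((65,256,308),(140,258,307),(200,260,306),(250,261,305))],'head',(tp((360.5,20),d)-tp((202.5,20),d))[1].round(4),'neck',tp((284,51),d).round(4),'wrist end',tp((284,406),d).round(4))
"
```

```text
-0.02 [np.float64(20.3), np.float64(20.3), np.float64(20.1), np.float64(20.2)] head 0.0588 neck [ 0.0951 -0.0002 -0.02  ] wrist end [-0.0803 -0.0002 -0.02  ]
-0.014 [np.float64(21.1), np.float64(21.1), np.float64(20.9), np.float64(21.0)] head 0.0612 neck [ 0.0955 -0.0002 -0.014 ] wrist end [-0.0868 -0.0002 -0.014 ]
-0.008 [np.float64(21.9), np.float64(21.9), np.float64(21.7), np.float64(21.8)] head 0.0635 neck [ 0.096  -0.0002 -0.008 ] wrist end [-0.0933 -0.0002 -0.008 ]
-0.002 [np.float64(22.8), np.float64(22.8), np.float64(22.5), np.float64(22.6)] head 0.0659 neck [ 0.0965 -0.0002 -0.002 ] wrist end [-0.0998 -0.0002 -0.002 ]
0.004 [np.float64(23.6), np.float64(23.6), np.float64(23.3), np.float64(23.4)] head 0.0682 neck [ 0.097  -0.0002  0.004 ] wrist end [-0.1063 -0.0002  0.004 ]
```

The grip is at paddle x = −20 mm (neck 95 mm ahead in the tool frame). With a torque of 0.145 Nm and a weight of 2.88 N, the balance point lies 50 mm ahead of the fingers, at x ≈ +30 mm, which is inside the stated range. Next I'll carry the paddle over the rest.

>>> {"method": "carry_out", "body": {
  "rows": [
    [0,0,0,-0.01,0.08,0,1],
    [0,0,0,-0.02,0.2,0,1],
    [0,0,0,-0.03,0.34,0,1],
    [0,0,0,-0.04,0.48,0,1],
    [0,0,0,-0.041,0.578,0,1]
  ]
}}

```text
t: 16.4
tool_pos: [0.4802, -0.0024, 0.1041]
tool_rot: [3.14, -0.054, 0.0]
contact_force: [0.9, 0.3, -2.1]
opening: 0.0158
grip_force: 98.5
```

>>> {"method": "carry_out", "body": {
  "rows": [
    [0,0,-0.01,-0.01,0.14,0,1],
    [0,0,-0.025,-0.02,0.28,0,1],
    [0,0,-0.04,-0.03,0.41,0,1],
    [0,0,-0.055,-0.04,0.52,0,1],
    [0,0,-0.0583,-0.041,0.578,0,1]
  ]
}}

```text
t: 16.9
tool_pos: [0.4622, -0.1758, 0.1043]
tool_rot: [3.132, 0.232, 0.0]
contact_force: [1.2, 0.4, -3.1]
opening: 0.0163
grip_force: 98.5
```

```bash
python3 -c "
from h import *
get_image('top');get_image('top')
feel(36)
a=get_image('wrist')['img'];b=get_image('top')['img']
cv2.imwrite('pics/x5.png',np.hstack([cv2.resize(a,(420,315)),cv2.resize(b[140:320,300:440],(350,450))[:315]]) if 0 else np.hstack([np.pad(cv2.resize(a,(448,336)),((0,114),(0,0),(0,0))),cv2.resize(b[140:320,300:440],(350,450),interpolation=cv2.INTER_CUBIC)]))"
```

```text
t 18.8 F [ 0.035  0.173 -2.733] sd [0.504 0.444 0.609] T [-0.0216  0.1361 -0.0026] sd [0.0345 0.03   0.0336]
[ 0.4626 -0.1732  0.104 ] [3.133 0.235 0.   ] 0.016198749035191567 98.53551395586692
```

View pics/x5.png

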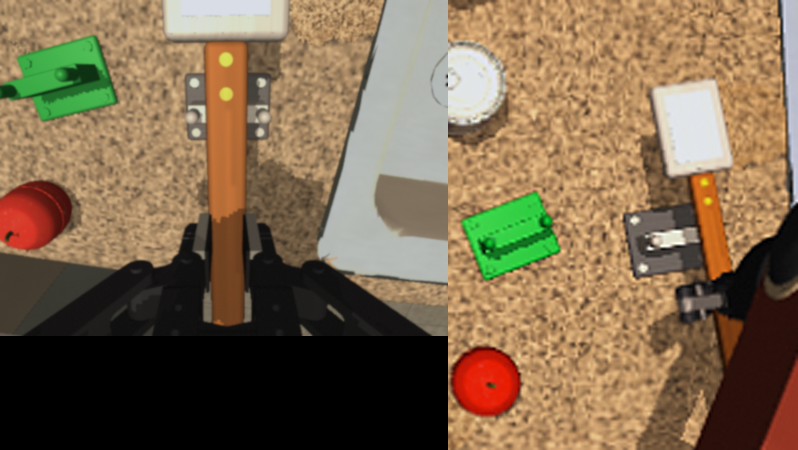

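The wrist view shows the rest centred under the handle: lugs at (192,116) and (261,115) in the left panel, handle centre at column 226. I'll check the ridge distance along the tool.

```bash
python3 -c "
from h import *
c=get_image('wrist');o=get_obs();R=Ro.from_rotvec(o['tool_rot'])
for z in(.065,.06,.055,.05):
  L=[R.inv().apply(ray(c,(u/.8,v/.8),z)-o['tool_pos']) for u,v in((192,116),(261,115))];print(z,np.round(L,4).tolist(),np.linalg.norm(L[0]-L[1]))
for z in(.008,-.002):
  L=[R.inv().apply(ray(c,(u/.8,v/.8),z)-o['tool_pos']) for u,v in((195,83),(257,83),(196,132),(260,132))];print('screws mean',z,np.mean(L,0).round(4))
"
```

```text
0.065 [[0.0501, -0.0253, 0.039], [0.0508, 0.0237, 0.039]] 0.0489845706303987
0.06 [[0.0493, -0.0259, 0.044], [0.05, 0.0243, 0.044]] 0.05015082486677617
0.055 [[0.0485, -0.0265, 0.049], [0.0492, 0.0248, 0.049]] 0.05131707910315361
0.05 [[0.0477, -0.0271, 0.054], [0.0485, 0.0254, 0.054]] 0.0524833333395311
screws mean 0.008 [ 0.0482 -0.0004  0.096 ]
screws mean -0.002 [ 0.0469 -0.0004  0.106 ]
```

>>> {"method": "carry_out", "body": {
  "rows": [
    [0,0,0,-0.005,0,0.06,1],
    [0,0,0,-0.005,0,0.13,1],
    [0,0,0,-0.005,0,0.19,1],
    [0,0,0,-0.005,0,0.225,1],
    [0,0,0,-0.005,0,0.235,1]
  ]
}}

```text
t: 19.45
tool_pos: [0.4602, -0.1729, 0.0321]
tool_rot: [-3.131, -0.235, 0.004]
contact_force: [-0.7, 0.9, -3.3]
opening: 0.0156
grip_force: 98.5
```

>>> {"method": "carry_out", "body": {
  "rows": [
    [0,0,0,0,0,0.004,1],
    [0,0,0,0,0,0.008,1],
    [0,0,0,0,0,0.012,1],
    [0,0,0,0,0,0.014,1],
    [0,0,0,0,0,0.014,1]
  ]
}}

```text
t: 19.95
tool_pos: [0.4613, -0.1735, 0.0296]
tool_rot: [3.133, 0.235, 0.001]
contact_force: [-0.6, -0.0, -3.0]
opening: 0.0158
grip_force: 98.5
```

```bash
python3 -c "
from h import *
feel(10)"
```

```text
t 20.45 F [ 0.176  0.039 -2.897] sd [0.503 0.386 0.534] T [-0.0184  0.1412 -0.0035] sd [0.0214 0.014  0.0284]
[ 0.4611 -0.1734  0.0293] [-3.133 -0.235  0.   ] 0.016208665415011217 98.53337047970854
```

Not yet in contact, so I'll go down in 1–2 mm steps.

>>> {"method": "carry_out", "body": {
  "rows": [
    [0,0,0,0,0,0.003,1],
    [0,0,0,0,0,0.006,1],
    [0,0,0,0,0,0.007,1],
    [0,0,0,0,0,0.007,1],
    [0,0,0,0,0,0.007,1]
  ]
}}

```text
t: 20.95
tool_pos: [0.4611, -0.1734, 0.0272]
tool_rot: [-3.133, -0.235, 0.0]
contact_force: [0.3, 0.8, -2.5]
opening: 0.0157
grip_force: 98.5
```

>>> {"method": "carry_out", "body": {
  "rows": [
    [0,0,0,0,0,0.002,1],
    [0,0,0,0,0,0.004,1],
    [0,0,0,0,0,0.005,1],
    [0,0,0,0,0,0.005,1],
    [0,0,0,0,0,0.005,1]
  ]
}}

```text
t: 21.45
tool_pos: [0.4612, -0.1735, 0.0258]
tool_rot: [3.133, 0.235, 0.0]
contact_force: [0.1, 0.9, -1.3]
opening: 0.016
grip_force: 98.7
```

```bash
python3 -c "
from h import *
feel(8)"
```

```text
t 21.85 F [-0.824  0.046 -1.119] sd [0.455 0.4   0.367] T [-0.0234  0.2141  0.0027] sd [0.0264 0.0277 0.0211]
[ 0.4612 -0.1735  0.0257] [3.133 0.235 0.   ] 0.015870003283494725 98.71418457012624
```

The ridge now carries about 1.7 N at the expected height. I'll go down slightly more, then release.

>>> {"method": "carry_out", "body": {
  "rows": [
    [0,0,0,0,0,0.001,1],
    [0,0,0,0,0,0.002,1],
    [0,0,0,0,0,0.003,1],
    [0,0,0,0,0,0.003,1],
    [0,0,0,0,0,0.003,1]
  ],
  "force": 40
}}

```text
t: 22.35
tool_pos: [0.4611, -0.1735, 0.025]
tool_rot: [3.133, 0.235, -0.0]
contact_force: [-3.4, 0.3, 2.3]
opening: 0.016
grip_force: 99.1
```

>>> {"method": "carry_out", "body": {
  "rows": [
    [0,0,0,0,0,0,0.5],
    [0,0,0,0,0,0,0.4],
    [0,0,0,0,0,0,0.3],
    [0,0,0,0,0,0,0.3],
    [0,0,0,0,0,0,0.3]
  ]
}}

```text
t: 22.85
tool_pos: [0.4613, -0.1734, 0.0249]
tool_rot: [3.133, 0.235, 0.0]
contact_force: [0.2, 0.3, 0.2]
opening: 0.0301
grip_force: 0.0
```

```bash
python3 -c "
from h import *
feel(6)
c=get_image('wrist');a=c['img'];b=get_image('scene')['img']
cv2.imwrite('pics/x6.png',np.hstack([cv2.resize(a,(400,300)),cv2.resize(b[170:320,300:500],(400,300),interpolation=cv2.INTER_CUBIC)]))"
```

```text
t 23.15 F [-0.308  0.057 -0.18 ] sd [0.268 0.727 0.508] T [0.0137 0.0096 0.0201] sd [0.0378 0.0249 0.0274]
[ 0.4612 -0.1734  0.0248] [-3.133 -0.235 -0.   ] 0.02989327913029224 0.0
```

View pics/x6.png

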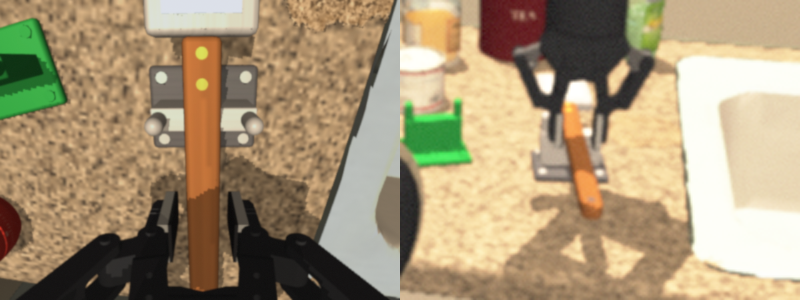

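It balances: the handle lies between the lugs (154 and 255 in the left panel), both ends clear. I'll back off straight up and measure the level.

>>> {"method": "carry_out", "body": {
  "rows": [
    [0,0,0,0,0,0,0.1],
    [0,0,0,0,0,0,0.1],
    [0,0,0,0,0,-0.03,0.1],
    [0,0,0,0,0,-0.1,0.1],
    [0,0,0,0,0,-0.2,0.1]
  ]
}}

```text
t: 23.75
tool_pos: [0.4598, -0.1727, 0.0843]
tool_rot: [-3.131, -0.235, 0.005]
contact_force: [0.4, -0.2, 0.1]
opening: 0.0384
grip_force: 0.0
```

>>> {"method": "carry_out", "body": {
  "rows": [
    [0,0,0,0,0,-0.1,0.1],
    [0,0,0,0,0,-0.2,0.1],
    [0,0,0,0,0,-0.3,0.1],
    [0,0,0,0,0,-0.35,0.1],
    [0,0,0,0,0,-0.35,0.1]
  ]
}}

```text
t: 24.25
tool_pos: [0.4626, -0.1742, 0.193]
tool_rot: [3.13, 0.235, 0.008]
contact_force: [-0.4, -0.6, -0.5]
opening: 0.0382
grip_force: 0.0
```

Run:
```python
from h import *
for i in range(12):get_image('top')
c=get_image('wrist');im=c['img'];hsv=cv2.cvtColor(im,cv2.COLOR_BGR2HSV);o=get_obs();print(o['t'],o['tool_pos'])
m=(hsv[...,1]>170)&(hsv[...,0]<14)&(hsv[...,2]>90)
for v in range(60,330,15):
  u=np.where(m[v,230:340])[0]+230
  if len(u)<10: continue
  p=[np.linalg.norm(ray(c,(u.min()-.5,v),z)-ray(c,(u.max()+.5,v),z))*1e3 for z in(.059,.039)]
  print(v,u.min(),u.max(),np.round(p,2))
b=get_image('scene')['img']
cv2.imwrite('pics/x7.png',np.hstack([cv2.resize(im,(400,300)),cv2.resize(b[170:320,300:500],(400,300),interpolation=cv2.INTER_CUBIC)]))
```

```text
24.9 [ 0.4610864  -0.17339093  0.18964122]
75 272 294 [17.74 18.92]
90 273 294 [17.16 18.3 ]
105 273 294 [17.36 18.52]
120 274 294 [16.77 17.88]
135 273 294 [17.79 18.97]
150 273 294 [18.01 19.2 ]
165 274 294 [17.41 18.57]
180 274 294 [17.64 18.81]
195 274 294 [17.88 19.07]
210 274 294 [18.13 19.33]
225 275 294 [17.51 18.67]
240 275 294 [17.77 18.95]
255 276 293 [16.23 17.31]
270 276 294 [17.4  18.55]
285 276 293 [16.74 17.85]
300 277 293 [16.07 17.14]
```

View pics/x7.png

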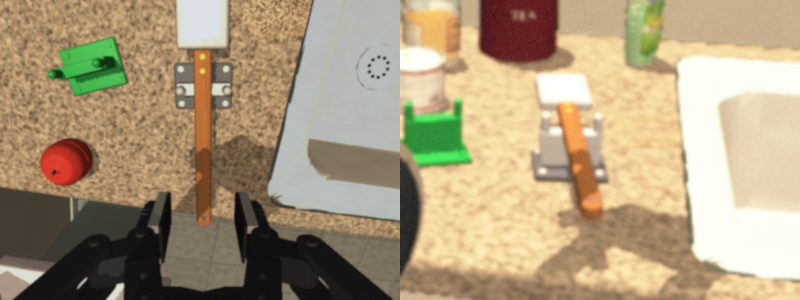

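The paddle lies level in the slot, neck at (203,50) and butt at (203,222) in the left panel. Its apparent width is steady along its length, and the gripper is clear. I'm handing in.

```bash
python3 -c "
from station import finish_job
print(finish_job())"
```

```text
the job is handed in; nothing more can be done
None
```

I handed the job in with the paddle balanced level in the slot of the steel rest at its felt balance point (about x = +30 mm), the gripper clear and the bystanders untouched; the hand-in gave no verdict, so my check is the last pictures.

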